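# Close the storage tin with its double lid, then lift off the outer lid alone

## Robot

A 6-joint arm with a two-finger parallel gripper is mounted at the origin on a cart in front of the work surface, level with it; the furniture and walls round the work are solid. World frame = base frame: x ahead of the robot, y to its left, z up, the work surface at z = 0. Lengths are in m, angles in rad, forces in N, time in s.
With the tool pointing down it reaches from about 0.275 to 0.75 m from the base axis. Payload 10.2 kg.
Tool frame: the origin (TCP) lies at the very end of the fingers, on their centre line; the grasp point (between the pads) lies manip.grip_point_offset behind it (manip.grip_point_offset is the distance from the TCP to the grasp point, in m); z points along the fingers, y is the line along which they close (so a half turn about z gives the same grasp; the last joint's range is limited). The gripper opens to 85 mm and grips with 20 to 120 N. Pads are 22 mm wide; open, the fingers measure 114 mm over their backs; the gripper's body (76 mm by 85 mm) begins 54 mm behind the grasp point. The pads swing forward as they close: fully open they stand 13 mm farther back than shut.
Start: joints at [1.037, 0.313, 1.498, -0, 1.331, -0.223], TCP at [0.161, 0.5, 0.198] pointing down, gripper open.
Joint ranges: [-2.94, 2.94], [-0.97, 2.17], [0.19, 2.56], [-1.23, 4.37], [0.02, 3.11], [-2.88, 2.88]. Speed limits (rad/s): [2.39, 2.39, 3.01, 3.14, 3.14, 3.14].

## Interface

Orientations are given as a 3x3 rotation matrix whose columns are the frame's x, y, z axes.
In Python, from plant import manip gives the robot as it stands.
- The arm moves only by the tool apply_moves, never from a script. Its argument "rows" is a list of rows, each a list of 4 numbers: the shift along the tool's x, y, z in m, then the turn about the tool's z in rad. In form: [[tx, ty, tz, spin], ...]. A call has 1 to 20 rows; each row shifts and turns the commanded pose from where the row before left it, along the tool's axes as they then stand; what a row does not reach is not made up. A row lasts 1/10 s, in which the tool goes at most 50 mm and 8.59 degrees, less where a joint would pass 70% of its speed; a pose out of reach is approached as far as the arm can. A call is refused whole if a number of a shift passes 0.05 or a number of a turn 0.15, either way. A call with a gripper value outside its range is refused whole. "jaw" is the opening, from 0 (shut) to 1 (fully open), set as the call begins (left out, the last holds). The fingers move at their own pace and stop on an object; "newtons" is the grip in N (left out, the last holds). Time passes only in rows, so rows that do not move let the fingers close. It gives the time, the measured TCP pose, the force, the opening and the grip force at its end, in the units of the state.
- manip.read_state(): the state, without advancing time (a new reading comes with each control period).
- manip.grab_frame(name): name is "side" or "top" or "wrist"; returns a dict with "color" (420x560x3 uint8, red, green, blue), "mtx" (3x3 intrinsics, pixels), "world_from_camera" (4x4, takes a point from camera to world coordinates); the wrist camera has in their place "tool_from_camera" (4x4, takes a point from camera to tool coordinates, whose origin is the TCP and whose axes are the flange's). Camera axes: x right, y down, z forward; pixel columns grow to the right and rows downward; lengths in m; the calibration is good to about 2 mm. The wrist camera is an equidistant fisheye: a pixel r from the principal point sees the ray r / f radians off the axis. A picture is of the moment at which its call begins: read the wrist's pose just before it. There is no depth.
- manip.close_job(): hands the job in; it is judged then, once.
The state is a dict: "t": time; "qpos": joint angles; "qd": joint speeds; "joint_torque": joint torques, N m; "tool_pos": TCP position; "tcp_rot": TCP orientation; "ft_force": force on the tool from outside, world axes, zero at the start; "ft_torque": the same for the moment, N m; "gripper_width": finger opening in m; "grip_force": force on a finger pad.
Only numpy, scipy, OpenCV 4.12 (cv2) and the standard library are available. Lean on these libraries where they do the work, as an engineer would, in place of code of your own. Each camera call takes 0.05 s, during which the arm holds its last target. There are 200 camera calls.

## Task

Carry the double lid by the collar of its inner lid to the open square tin and set it down gently, both lids together, until the inner lid sits fully home in the mouth. Then lift the outer wooden lid alone by its knob, leaving the inner lid seated, and finish while still holding it still and level straight above the tin, about 8 cm (at least 5 cm) higher than it lay. Do not drop the lids or part them early, do not tip or shove the tin, and leave the other things alone.

Things in the scene. Friction and masses are not known exactly. Their poses are not given: they have to be found in the camera images.
- tin_mouth (a point): Centre of the open mouth, at rim height, of a square white enamel storage tin, 90x90 mm outside and 95 mm tall, that stands loose and upright on the worktop, 0.5 to 1 kg. The walls are 3 mm thick, the opening 84x84 mm. z points up; x and y are parallel to the tin's sides (square, so quarter turns are alike).
- inner_lid_collar (a point): Centre of the collar of the loose square steel inner lid (0.18 to 0.29 kg), half-way up; z up, x and y parallel to its sides. The collar is upright, square, 60x60 mm outside, 50x50 mm inside, 22 mm tall, and stands on a plate 90x90 mm and 4 mm thick, whose top is 11 mm below this point. Grasp it across two opposite sides just above the plate, astride the outer lid.
- inner_lid_plate (a point): Centre of the underside of the inner lid's plate, 15 mm below the collar point. Below it is a square plug 12 mm tall, 78x78 mm, its lower 6 mm 72x72 mm; the lid starts standing on it on the worktop. Seated, the plug is in the tin and the plate rests on the rim, this point at the centre of the mouth; any quarter turn fits, 3 mm of play each side.
- outer_lid_knob (a point): Centre of the knob of the outer lid, a loose wooden stopper (0.08 kg): plug 47x47x10 mm hanging unfastened in the collar, 1.5 mm of play each side; cap 57x57x4 mm resting on the collar; round upright knob, 22 mm across, 26 mm tall. The point is 13 mm above the cap's top, 27 mm above the stopper's underside and, nested, 28 mm above the collar point. z up.
- shaker: Bystander: a small steel shaker, 37 mm across and 64 mm tall, standing between the tin and the lids; origin at the centre of its underside.
- lemon: Bystander: a lemon, 78x55x56 mm, behind the work; origin at the centre of its underside.
- garlic: Bystander: a large garlic bulb, 60 mm across and 59 mm tall, behind the work; origin at the centre of its underside.
- eggcup: Bystander: a turned wooden egg cup, 47 mm across and 58 mm tall, at the left; origin at the centre of its underside.
- mug: Bystander: a small cream mug standing upside down, 63x88x51 mm, at the left in front of the sink; origin at the centre of its underside.
- garlic_small: Bystander: a smaller garlic bulb, 53 mm across and 52 mm tall, at the right in front of the hob; origin at the centre of its underside.

How it is judged:
By the outcome, as a careful person would: the job done as asked, in the order asked, and still so for the second after the job is handed in, while the arm keeps its last pose, push and grip.
It also fails if it takes over 48 s, if anything falls off the work surface, if the arm or the gripper's body presses on something with over 40 N, if the wrist force passes 120 N, or if a joint passes its speed limit or range.

## Working session

There is one attempt and no reset: what is moved stays moved. The work goes in short steps, Python scripts to look and compute and a tool call to move; the robot and the scene stay as the last step left them, time stands still between calls to the robot, and variables do not carry over. Pictures are saved under pics/ and viewed, at most 10 in all, crops included, and the job is handed in when it is done.

Besides the shell and the picture viewer there is one more tool, called in YAML: its name, and indented under it one key for each argument. apply_moves: Moves the arm, as the interface text tells. Its arguments: {"type":"object","properties":{"rows":{"type":"array","items":{"type":"array","items":{"type":"number"}}},"jaw":{"type":"number"},"newtons":{"type":"number"}},"required":["rows"]}

```bash
mkdir -p pics; ls
python3 - <<'E'
from plant import manip
import cv2,numpy as np
np.set_printoptions(precision=4,suppress=True)
s=manip.read_state()
for k,v in s.items(): print(k,np.array(v))
print(manip.grip_point_offset)
for n in("side","top","wrist"):
    f=manip.grab_frame(n); cv2.imwrite(f"pics/{n}0.png",f["color"][:,:,::-1])
    np.savez(f"{n}0.npz",**f)
    print(n,f["mtx"]); print(f.get("world_from_camera",f.get("tool_from_camera")))
E
```

```text
pics
t 0.0
qpos [ 1.0366  0.3135  1.4984  0.      1.331  -0.2234]
qd [-0.0002  0.0002  0.      0.0004  0.0002 -0.0001]
joint_torque [  0.0006 -41.2254 -25.9744  -0.0001   0.004   -0.    ]
tool_pos [0.1604 0.4996 0.1974]
tcp_rot [[-0.9521  0.3058 -0.0007]
 [ 0.3058  0.9521 -0.0011]
 [ 0.0003 -0.0013 -1.    ]]
ft_force [-0.0427 -0.2909 -0.6431]
ft_torque [ 0.0091  0.0041 -0.023 ]
grip_force 0.0
gripper_width 0.08576974910386054
0.0187
side [[515.4627   0.     273.1833]
 [  0.     515.4627 214.0726]
 [  0.       0.       1.    ]]
[[ 0.9912 -0.0681  0.1133  0.372 ]
 [-0.131  -0.623   0.7712 -1.1452]
 [ 0.0181 -0.7792 -0.6265  1.019 ]
 [ 0.      0.      0.      1.    ]]
top [[538.0518   0.     276.1762]
 [  0.     538.0518 205.934 ]
 [  0.       0.       1.    ]]
[[ 0.0098 -0.9839  0.1784  0.2708]
 [-0.9999 -0.0106 -0.0037 -0.0034]
 [ 0.0056 -0.1783 -0.984   1.5817]
 [ 0.      0.      0.      1.    ]]
wrist [[325.1923   0.     279.6337]
 [  0.     325.1923 209.6903]
 [  0.       0.       1.    ]]
[[-0.0003 -0.9564 -0.2922  0.0749]
 [ 1.     -0.0003 -0.      0.001 ]
 [-0.     -0.2922  0.9564 -0.1762]
 [ 0.      0.      0.      1.    ]]
```

View pics/side0.png

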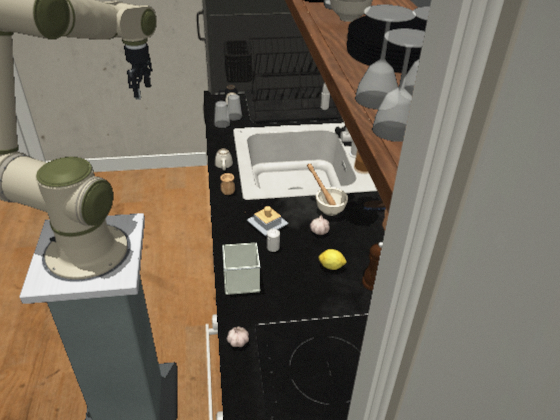

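View pics/top0.png

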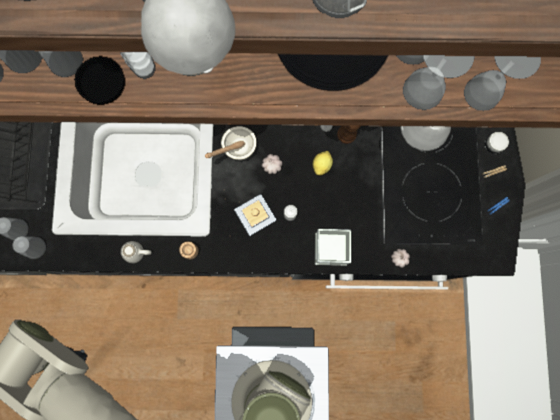

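The side view shows the lids at (267,220), the shaker at (273,241) and the tin at (241,268). In the top view they are at (256,214), (290,212) and (333,247). Next I measure them in the top view.

```bash
cat > h.py <<'E'
import cv2,numpy as np
np.set_printoptions(precision=4,suppress=True)
def rays(uv,K,T,fish=False):
    p=(np.atleast_2d(uv)-K[:2,2])/K[0,0]
    if fish:
        r=np.linalg.norm(p,axis=1,keepdims=True)+1e-12
        d=np.c_[p/r*np.sin(r),np.cos(r)]
    else: d=np.c_[p,np.ones(len(p))]
    return T[:3,3],d@T[:3,:3].T
def plane(uv,z,K,T,fish=False):
    o,d=rays(uv,K,T,fish)
    return o+d*((z-o[2])/d[:,2:])
def blob(mask,near):
    cs,_=cv2.findContours(mask.astype(np.uint8),cv2.RETR_EXTERNAL,cv2.CHAIN_APPROX_NONE)
    cs=[c for c in cs if cv2.contourArea(c)>25]
    return min(cs,key=lambda c:np.linalg.norm(c[:,0].mean(0)-near))[:,0].astype(float)
def rect(P):
    (c,sz,a)=cv2.minAreaRect((P[:,:2]*1000).astype(np.float32)); return np.array(c)/1000,np.array(sz),a
E
python3 - <<'E'
from h import *
f=np.load("top0.npz"); K,T=f["mtx"],f["world_from_camera"]; im=f["color"]
g=im.max(2)
for n,uv,z in(("lid",(256,214),.016),("tin",(333,247),.095),("shaker",(290,212),.064),("egg",(188,250),.058),("mug",(132,251),.05)):
    b=blob(g>110,uv); print(n,rect(plane(b,z,K,T)))
hsv=cv2.cvtColor(im,cv2.COLOR_RGB2HSV)
m=(hsv[...,1]>70)&(g>100); b=blob(m,(256,214)); print("cap",rect(plane(b,.042,K,T)))
a=cv2.resize(im[170:280,200:360],None,fx=4,fy=4,interpolation=cv2.INTER_CUBIC)
cv2.imwrite("pics/topc.png",a[...,::-1])
E
```

```text
lid (array([0.5287, 0.0536]), array([92.6488, 92.4703]), 31.46196937561035)
tin (array([ 0.4271, -0.1665]), array([ 97.6029, 100.3145]), 89.82430267333984)
shaker (array([ 0.5288, -0.0489]), array([40.6793, 34.3871]), 0.4132603704929352)
egg (array([0.4175, 0.2409]), array([45.4   , 48.3762]), 0.5979003310203552)
mug (array([0.4076, 0.3946]), array([79.8241, 56.3774]), 60.86783981323242)
cap (array([0.5289, 0.0525]), array([55.0947, 54.6209]), 30.938318252563477)
```

View pics/topc.png

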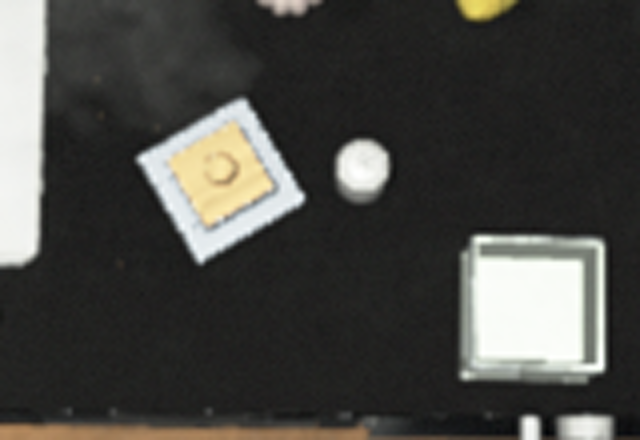

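apply_moves:
  rows:
    - [-0.0325, -0.0208, 0, 0]
    - [-0.0325, -0.0208, 0, 0]
    - [-0.0325, -0.0208, 0, 0]
    - [-0.0325, -0.0208, 0, 0]
    - [-0.0325, -0.0208, 0, 0]
    - [-0.0325, -0.0208, 0, 0]
    - [-0.0325, -0.0208, 0, 0]
    - [-0.0325, -0.0208, 0, 0]
    - [-0.0325, -0.0208, 0, 0]
    - [-0.0325, -0.0208, 0, 0]
    - [-0.0325, -0.0208, 0, 0]
    - [-0.0325, -0.0208, 0, 0]
    - [-0.0325, -0.0208, 0, 0]
    - [-0.0325, -0.0208, 0, 0]
    - [-0.0325, -0.0208, 0, 0]
    - [0, 0, 0, 0.142]
    - [0, 0, 0, 0.142]
    - [0, 0, 0, 0.142]
    - [0, 0, 0, 0.142]
    - [0, 0, 0, 0.142]
  jaw: 1

```text
t: 2.15
tool_pos: [0.5292, 0.0537, 0.1977]
tcp_rot: [[-0.518, 0.856, -0.001], [0.856, 0.518, 0.0], [0.0, -0.001, -1.0]]
ft_force: [-0.1, 0.5, 0.1]
gripper_width: 0.0853
grip_force: 0.0
```

```bash
cat >> h.py <<'E'
def snap(tag):
    from plant import manip
    s=manip.read_state(); f=manip.grab_frame("wrist")
    W=np.eye(4); W[:3,:3]=s["tcp_rot"]; W[:3,3]=s["tool_pos"]
    T=W@f["tool_from_camera"]
    cv2.imwrite(f"pics/{tag}.png",f["color"][...,::-1]); np.savez(tag+".npz",color=f["color"],mtx=f["mtx"],T=T)
    print(s["t"],s["tool_pos"],s["tcp_rot"],s["ft_force"])
    return f["color"],f["mtx"],T
E
python3 -c "
from h import *
im,K,T=snap('w1')"
```

```text
2.15 [0.5292 0.0537 0.1977] [[-0.5176  0.8556 -0.0006]
 [ 0.8556  0.5176  0.0001]
 [ 0.0004 -0.0005 -1.    ]] [-0.1437  0.5172  0.1264]
```

View pics/w1.png

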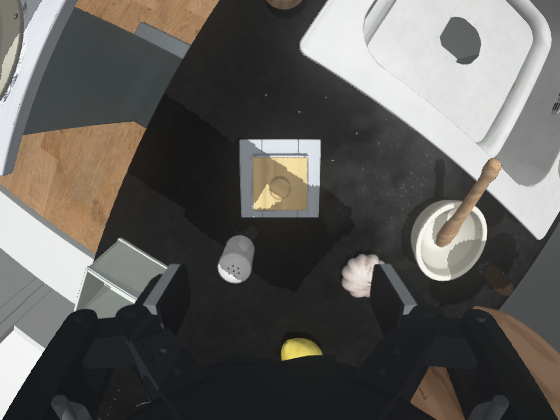

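The wrist view shows the lid centred at (280,180), square to the image, with the shaker at (237,258) and the tin partly hidden at (125,275). I measure the lid here, then hover empty over the tin for a clear view of its rim.

Run:
```python
from h import *
f=np.load("w1.npz"); im,K,T=f["color"],f["mtx"],f["T"]
g=im.max(2).astype(float)
def edge(line,lo,hi):  # subpixel steepest step
    d=np.abs(np.diff(cv2.GaussianBlur(line[None],(3,1),0)[0])); i=np.argmax(d[lo:hi])+lo
    w=d[i-1:i+2]; return i+.5+(w[2]-w[0])/(2*(2*w[1]-w[0]-w[2])+1e-9)
# plate edges: scan rows/cols
E={'L':[],'R':[],'T':[],'B':[]}
for k in range(150,212,4):
    E['L'].append((edge(g[k],232,250),k)); E['R'].append((edge(g[k],312,328),k))
for k in range(250,314,4):
    E['T'].append((k,edge(g[:,k],130,148))); E['B'].append((k,edge(g[:,k],209,227)))
L={}
for n,p in E.items():
    P=plane(np.array(p),.016 if n in'LRTB' else 0,K,T,True)[:,:2]
    v=cv2.fitLine(P.astype(np.float32),cv2.DIST_HUBER,0,.0005,.0005).ravel()
    L[n]=v; print(n,np.median(P,0),np.degrees(np.arctan2(v[1],v[0]))%90)
def X(a,b):
    A=np.c_[a[:2],-b[:2]]; t=np.linalg.solve(A,b[2:]-a[2:]); return a[2:]+t[0]*a[:2]
c=np.array([X(L[a],L[b]) for a,b in("LT","TR","RB","BL")]); print(c.mean(0),np.linalg.norm(np.diff(c,axis=0),axis=1))
hsv=cv2.cvtColor(im,cv2.COLOR_RGB2HSV)
b=blob((hsv[...,1]>75)&(hsv[...,2]>50)&(abs(hsv[...,0].astype(int)-20)<12),(280,182)); print("cap",rect(plane(b,.042,K,T,True)))
```

```text
L [0.4903 0.0316] 31.154133
R [0.5673 0.0781] 31.183777
T [0.5053 0.0946] 31.203236
B [0.5518 0.0184] 31.28427
[0.5281 0.0559] [0.0897 0.0898 0.0898]
cap (array([0.5283, 0.0558]), array([55.6913, 54.8075]), 31.157440185546875)
```

apply_moves:
  rows:
    - [-0.025, -0.032, 0, 0]
    - [-0.025, -0.032, 0, 0]
    - [-0.025, -0.032, 0, 0]
    - [-0.025, -0.032, 0, 0]
    - [-0.025, -0.032, 0, 0]
    - [-0.013, -0.037, 0, 0]
    - [0, 0, 0, 0.136]
    - [0, 0, 0, 0.136]
    - [0, 0, 0, 0.136]
    - [0, 0, 0, 0.136]
    - [0, 0, 0, 0]

```text
t: 3.3
tool_pos: [0.4334, -0.1669, 0.1979]
tcp_rot: [[-0.007, 1.0, -0.0], [1.0, 0.007, 0.0], [0.0, -0.0, -1.0]]
ft_force: [-0.1, 0.4, 0.0]
gripper_width: 0.0851
grip_force: 0.0
```

```bash
python3 -c "
from h import *
im,K,T=snap('w2')"
```

```text
3.3 [ 0.4334 -0.1669  0.1979] [[-0.0071  1.     -0.0003]
 [ 1.      0.0071  0.0002]
 [ 0.0002 -0.0002 -1.    ]] [-0.1118  0.4352  0.0418]
```

View pics/w2.png

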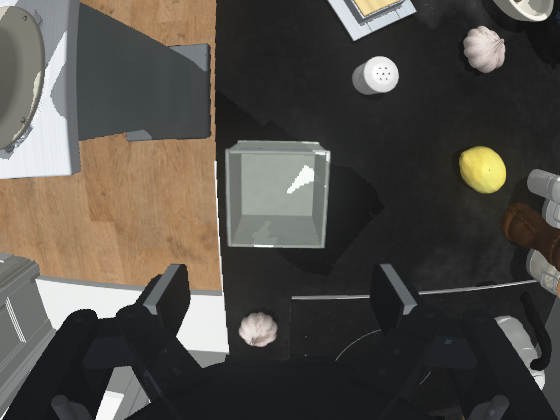

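The tin's rim fills the centre of the wrist view, from about (226,150) to (329,247), with no fingers in front of it. The wall outside it shows above, at rows 141–150.

Run:
```python
from h import *
f=np.load("w2.npz"); im,K,T=f["color"],f["mtx"],f["T"]
g=im.max(2).astype(int)
for u in(250,280,310): print("col",u,g[136:164,u].tolist(),g[236:254,u].tolist())
for v in(170,200,230): print("row",v,g[v,220:242].tolist(),g[v,312:336].tolist())
uv=np.array([(226,150),(330,151),(326,248),(228,247)]); print(plane(uv,.095,K,T,True))
```

```text
col 250 [34, 34, 36, 36, 93, 140, 142, 133, 132, 131, 130, 130, 123, 132, 134, 164, 167, 147, 164, 163, 163, 162, 163, 162, 162, 163, 164, 164] [129, 130, 130, 129, 129, 129, 130, 129, 151, 160, 146, 54, 45, 43, 42, 42, 42, 41]
col 280 [38, 37, 38, 38, 51, 145, 148, 135, 132, 132, 133, 132, 131, 124, 136, 151, 165, 154, 148, 167, 167, 167, 168, 168, 168, 167, 168, 167] [130, 129, 129, 130, 131, 129, 130, 129, 130, 158, 164, 107, 37, 36, 35, 34, 34, 34]
col 310 [44, 46, 46, 47, 47, 89, 200, 182, 143, 144, 143, 143, 144, 129, 131, 132, 163, 164, 148, 152, 166, 167, 167, 166, 167, 165, 166, 166] [131, 130, 131, 131, 130, 129, 128, 127, 128, 144, 159, 149, 48, 33, 32, 32, 31, 31]
row 170 [45, 44, 43, 44, 45, 79, 135, 162, 153, 130, 118, 116, 114, 114, 115, 114, 114, 114, 114, 113, 112, 142] [228, 220, 124, 114, 115, 115, 114, 115, 115, 116, 115, 117, 116, 130, 158, 162, 143, 98, 44, 41, 41, 40, 39, 39]
row 200 [47, 47, 48, 48, 47, 68, 116, 151, 163, 144, 120, 118, 117, 116, 115, 115, 115, 113, 113, 114, 114, 133] [153, 114, 115, 115, 114, 114, 115, 116, 116, 117, 117, 120, 153, 165, 157, 115, 45, 40, 40, 41, 39, 39, 39, 38]
row 230 [48, 49, 49, 47, 49, 48, 67, 118, 154, 163, 146, 114, 115, 114, 114, 115, 121, 130, 134, 133, 132, 132] [130, 130, 130, 129, 114, 114, 114, 115, 114, 121, 154, 162, 150, 102, 43, 34, 34, 33, 33, 33, 34, 33, 32, 32]
[[ 0.3865 -0.1228  0.095 ]
 [ 0.4766 -0.1231  0.095 ]
 [ 0.4773 -0.214   0.095 ]
 [ 0.3849 -0.2137  0.095 ]]
```

Run:
```python
from h import *
f=np.load("w2.npz"); im,K,T=f["color"],f["mtx"],f["T"]
g=im.max(2).astype(float)
# centre line of rim strip by intensity-weighted centroid above the wall level (148 ~ strip, walls ~115-133)
def cent(line,lo,base):
    w=np.clip(line-base,0,None); return lo+(w*np.arange(len(w))).sum()/w.sum()
E={'L':[],'R':[],'T':[],'B':[]}
for v in range(175,240,3):
    E['L'].append((cent(g[v,223:233],223,125),v))
    if v>195 or v<165: E['R'].append((cent(g[v,321:332],321,125),v))
for u in range(240,320,3):
    E['T'].append((u,cent(g[149:154,u],149,138))); E['B'].append((u,cent(g[243:250,u],243,135)))
L={}
for n,p in E.items():
    P=plane(np.array(p),.095,K,T,True)[:,:2]
    v=cv2.fitLine(P.astype(np.float32),cv2.DIST_HUBER,0,.0005,.0005).ravel()
    L[n]=v; print(n,np.median(P,0),np.degrees(np.arctan2(v[1],v[0]))%90)
def X(a,b):
    A=np.c_[a[:2],-b[:2]]; t=np.linalg.solve(A,b[2:]-a[2:]); return a[2:]+t[0]*a[:2]
c=np.array([X(L[a],L[b]) for a,b in("LT","TR","RB","BL")]); print(c.mean(0),np.linalg.norm(np.diff(np.r_[c,c[:1]],axis=0),axis=1)); print(c)
```

```text
L [ 0.3869 -0.1739] 89.220276
R [ 0.4737 -0.1832] 89.46221
T [ 0.4325 -0.1246] 89.54178
B [ 0.433  -0.2115] 89.22627
[ 0.4304 -0.1681] [0.0867 0.087  0.0871 0.0866]
[[ 0.3875 -0.1244]
 [ 0.4742 -0.1251]
 [ 0.4734 -0.2121]
 [ 0.3863 -0.2109]]
```

apply_moves:
  rows:
    - [0, 0, 0, -0.134]
    - [0, 0, 0, -0.134]
    - [0, 0, 0, -0.134]
    - [0, 0, 0, -0.135]
    - [0.0236, 0.0327, 0, 0]
    - [0.0236, 0.0327, 0, 0]
    - [0.0236, 0.0327, 0, 0]
    - [0.0236, 0.0327, 0, 0]
    - [0.0236, 0.0327, 0, 0]
    - [0.0236, 0.0327, 0, 0]
    - [0, 0, 0.025, 0]
    - [0, 0, 0.03, 0]
    - [0, 0, 0.03, 0]
    - [0, 0, 0.02, 0]
    - [0, 0, 0, 0]

```text
t: 4.85
tool_pos: [0.5267, 0.0559, 0.0906]
tcp_rot: [[-0.52, 0.854, -0.005], [0.854, 0.52, 0.001], [0.003, -0.004, -1.0]]
ft_force: [-0.7, 0.4, -0.4]
gripper_width: 0.0852
grip_force: 0.0
```

Run:
```python
from h import *
from plant import manip
s=manip.read_state(); R=np.array(s["tcp_rot"]); print(s["tool_pos"],R)
print(R.T@(np.array([.5281,.0559,.016])-s["tool_pos"]),"yaw",np.degrees(np.arctan2(R[1,1],R[0,1])))
```

```text
[0.5267 0.0559 0.0906] [[-0.5204  0.8539 -0.0053]
 [ 0.8539  0.5205  0.0006]
 [ 0.0033 -0.0042 -1.    ]]
[-0.001   0.0015  0.0745] yaw 31.363218257715776
```

apply_moves:
  rows:
    - [0, 0, 0.015, 0]
    - [0, 0, 0.015, 0]
    - [0, 0, 0.015, 0]
    - [0, 0, 0.01, 0]
    - [0, 0, 0, 0]
    - [0, 0, 0, 0]
    - [0, 0, 0, 0]

```text
t: 5.55
tool_pos: [0.5289, 0.0556, 0.039]
tcp_rot: [[-0.517, 0.856, 0.002], [0.856, 0.517, -0.0], [-0.001, 0.001, -1.0]]
ft_force: [0.7, 0.1, -0.0]
gripper_width: 0.085
grip_force: 0.0
```

Run:
```python
from h import *
from plant import manip
im,K,T=snap("w3")
s=manip.read_state(); R=np.array(s["tcp_rot"])
print(R.T@(np.array([.5281,.0559,.016])-s["tool_pos"]),"yaw",np.degrees(np.arctan2(R[1,1],R[0,1])))
```

```text
5.55 [0.5289 0.0556 0.039 ] [[-0.5173  0.8558  0.0016]
 [ 0.8558  0.5173 -0.0002]
 [-0.001   0.0012 -1.    ]] [ 0.6521  0.1413 -0.0482]
[ 0.0006 -0.0005  0.0229] yaw 31.140085237666348
```

View pics/w3.png

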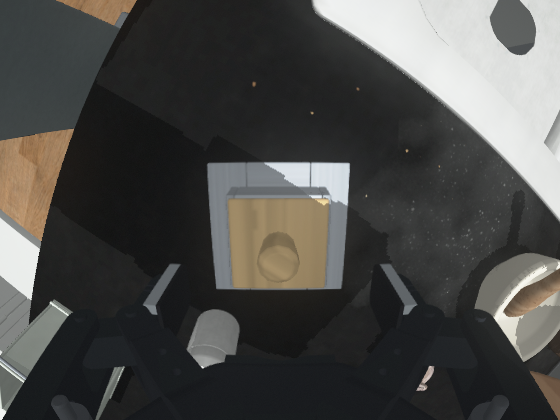

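The lid lies midway between the fingers (pads at columns 180 and 378, lid centre 278.5) with the knob at (278,262). I check where the pad tips should project, to confirm tip height and tool-x centring.

Run:
```python
from h import *
from plant import manip
f=np.load("w3.npz"); K,T=f["mtx"],f["T"]
s=manip.read_state(); R=np.array(s["tcp_rot"]); p=np.array(s["tool_pos"])
def proj(P):
    c=np.linalg.inv(T)@np.r_[P,1]; th=np.arctan2(np.hypot(c[0],c[1]),c[2]); n=np.hypot(c[0],c[1])
    return K[:2,2]+K[0,0]*th*c[:2]/n
for z in(0,-.013,-.02):
  for x in(.011,-.011): print(z,x,[proj(p+R@[x,y,z]).round(1) for y in(-.0425,.0425)])
print("knob top",proj([.5281,.0559,.068]),"cap corners",[proj(np.array([.5281,.0559,.042])+R@[a,b,0]).round(1) for a in(-.0285,.0285) for b in(-.0285,.0285)])
a=f["color"][190:330,120:440]; a=cv2.resize(a,None,fx=2.5,fy=2.5); a=np.clip(a.astype(float)*2.2,0,255).astype(np.uint8)
cv2.imwrite("pics/w3c.png",a[...,::-1])
```

```text
0 0.011 [array([206.4, 226.8]), array([351.2, 226.8])]
0 -0.011 [array([209.2, 260.6]), array([348.4, 260.6])]
-0.013 0.011 [array([201.4, 234.9]), array([356.1, 234.9])]
-0.013 -0.011 [array([204.8, 270.4]), array([352.8, 270.4])]
-0.02 0.011 [array([198.5, 239.7]), array([358.9, 239.7])]
-0.02 -0.011 [array([202.3, 276.1]), array([355.3, 276.2])]
knob top [277.7377 266.2276] cap corners [array([232. , 287.6]), array([324.2, 287.7]), array([226.6, 198.4]), array([329.1, 198.3])]
```

View pics/w3c.png

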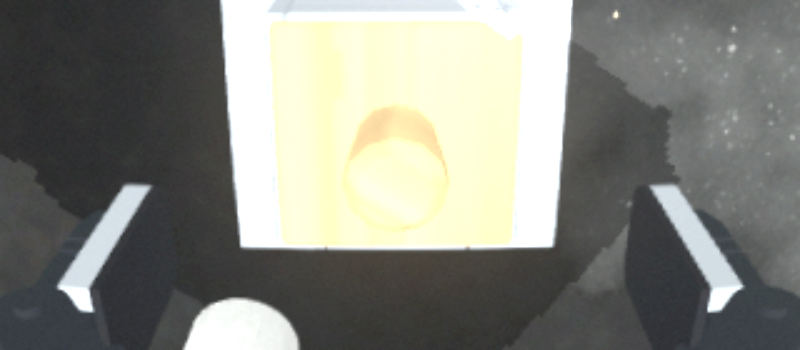

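Run:
```python
from h import *
from plant import manip
f=np.load("w3.npz"); K,T=f["mtx"],f["T"]
s=manip.read_state(); W=np.eye(4); W[:3,:3]=s["tcp_rot"]; W[:3,3]=s["tool_pos"]
Tt=np.linalg.inv(W)@T
uv=np.array([[180.5,264],[169,264],[156,306],[144,306],[379,264],[391,264],[417,306]])
for y in(.0425,.050):
  o,d=rays(uv,K,Tt,True)
  yy=np.where(uv[:,0]<280,-y,y); print(y,(o+d*((yy-o[1])/d[:,1])[:,None]))
```

```text
0.0425 [[ 0.0133 -0.0425 -0.0538]
 [ 0.0201 -0.0425 -0.0675]
 [ 0.0129 -0.0425 -0.0865]
 [ 0.0187 -0.0425 -0.0954]
 [ 0.0149  0.0425 -0.0569]
 [ 0.0217  0.0425 -0.0708]
 [ 0.0208  0.0425 -0.0984]]
0.05 [[ 0.0025 -0.05   -0.0324]
 [ 0.0104 -0.05   -0.0485]
 [ 0.002  -0.05   -0.0708]
 [ 0.0089 -0.05   -0.0813]
 [ 0.0041  0.05   -0.0356]
 [ 0.0121  0.05   -0.0519]
 [ 0.011   0.05   -0.0845]]
```

Run:
```python
from h import *
from plant import manip
s=manip.read_state(); R=np.array(s["tcp_rot"]); p=np.array(s["tool_pos"])
f=manip.grab_frame("side"); K,C=f["mtx"],np.linalg.inv(f["world_from_camera"])
pr=lambda P:(lambda c:K[:2,:2]@(c[:2]/c[2])+K[:2,2])((C@np.r_[P,1])[:3])
u,v=pr(p).astype(int); x0,y0=u-32,v-60
a=cv2.resize(f["color"][y0:y0+96,x0:x0+64],None,fx=6,fy=6,interpolation=cv2.INTER_CUBIC); b=a.copy()
for z,c in((0,(255,0,0)),(-.013,(0,255,0)),(-.05,(0,160,255))):
    for y in(-.05,.05):
        q=(pr(p+R@[0,y,z])-[x0-.5,y0-.5])*6; cv2.circle(b,tuple(int(i) for i in q),4,c,-1)
cv2.imwrite("pics/s1.png",np.hstack([a,b])[...,::-1])
g=np.load("w3.npz")
```

```text
(no output)
```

View pics/s1.png

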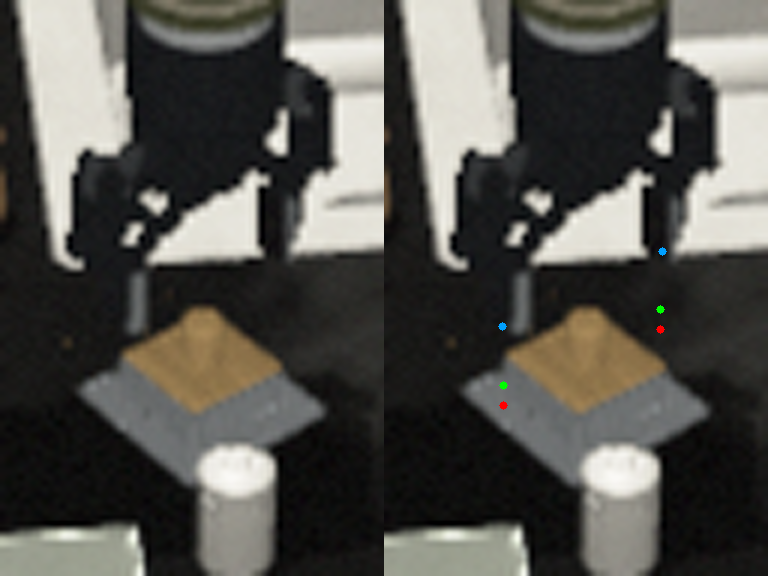

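The side crop shows the finger tips ending near the blue marks, at rows 333 and 255. So they are about 48 mm behind the reported TCP when open, and the wrist view agrees. I therefore go lower in stages and watch the force.

apply_moves:
  rows:
    - [0, 0, 0.008, 0]
    - [0, 0, 0.008, 0]
    - [0, 0, 0.008, 0]
    - [0, 0, 0.004, 0]
    - [0, 0, 0.004, 0]
    - [0, 0, 0.003, 0]
    - [0, 0, 0.002, 0]
    - [0, 0, 0, 0]
    - [0, 0, 0, 0]

```text
t: 6.55
tool_pos: [0.5284, 0.0557, 0.0011]
tcp_rot: [[-0.517, 0.856, 0.0], [0.856, 0.517, -0.0], [-0.0, 0.0, -1.0]]
ft_force: [-0.5, 0.2, 0.1]
gripper_width: 0.0854
grip_force: 0.0
```

apply_moves:
  rows:
    - [0, 0, 0.005, 0]
    - [0, 0, 0.005, 0]
    - [0, 0, 0.004, 0]
    - [0, 0, 0.003, 0]
    - [0, 0, 0.002, 0]
    - [0, 0, 0.001, 0]
    - [0, 0, 0, 0]
    - [0, 0, 0, 0]

```text
t: 7.35
tool_pos: [0.5284, 0.0557, -0.0189]
tcp_rot: [[-0.517, 0.856, 0.0], [0.856, 0.517, -0.0], [-0.0, 0.0, -1.0]]
ft_force: [-0.3, -0.2, -0.7]
gripper_width: 0.0853
grip_force: 0.0
```

Run:
```python
from h import *
im,K,T=snap("w4")
from plant import manip
s=manip.read_state(); R=np.array(s["tcp_rot"])
print(R.T@(np.array([.5281,.0559,-.022])-s["tool_pos"]))
f=manip.grab_frame("side"); a=cv2.resize(f["color"][170:250,235:305],None,fx=5,fy=5,interpolation=cv2.INTER_CUBIC)
b=cv2.resize(im[120:330,130:430],None,fx=1.4,fy=1.4)
b=np.clip(b*1.8,0,255).astype(np.uint8); b=cv2.resize(b,(430,400))
cv2.imwrite("pics/c4.png",np.hstack([a,b])[...,::-1])
```

```text
7.35 [ 0.5284  0.0557 -0.0189] [[-0.5167  0.8562  0.0002]
 [ 0.8562  0.5167 -0.    ]
 [-0.0001  0.0002 -1.    ]] [-0.3105 -0.2072 -0.6964]
[ 0.0004 -0.0001  0.0031]
```

View pics/c4.png

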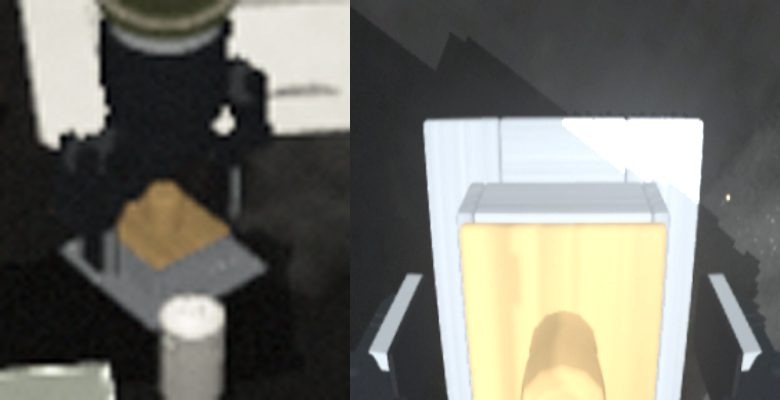

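The fingers now stand either side of the collar with their tips just above the plate, and the lid is centred between the pads. I close now.

apply_moves:
  rows:
    - [0, 0, 0.0015, 0]
    - [0, 0, 0.0015, 0]
    - [0, 0, 0, 0]
    - [0, 0, 0, 0]
    - [0, 0, 0, 0]
  jaw: 0.6
  newtons: 40

```text
t: 7.95
tool_pos: [0.5283, 0.0557, -0.0218]
tcp_rot: [[-0.517, 0.856, 0.0], [0.856, 0.517, -0.0], [-0.0, 0.0, -1.0]]
ft_force: [-1.5, -0.1, 4.8]
gripper_width: 0.0592
grip_force: 44.3
```

apply_moves:
  rows:
    - [0, 0, 0, 0]
    - [0, 0, 0, 0]
    - [0, 0, 0, 0]
    - [0, 0, 0, 0]
    - [0, 0, 0, 0]
    - [0, 0, 0, 0]
  jaw: 0
  newtons: 40

```text
t: 8.55
tool_pos: [0.5283, 0.0557, -0.0218]
tcp_rot: [[-0.517, 0.856, 0.0], [0.856, 0.517, -0.0], [-0.0, 0.0, -1.0]]
ft_force: [-1.8, 0.3, 5.1]
gripper_width: 0.0592
grip_force: 44.3
```

apply_moves:
  rows:
    - [0, 0, -0.002, 0]
    - [0, 0, -0.004, 0]
    - [0, 0, -0.006, 0]
    - [0, 0, -0.008, 0]
    - [0, 0, -0.006, 0]
    - [0, 0, -0.003, 0]
    - [0, 0, 0, 0]
    - [0, 0, 0, 0]
    - [0, 0, 0, 0]

```text
t: 9.45
tool_pos: [0.5281, 0.0557, 0.0067]
tcp_rot: [[-0.517, 0.856, -0.001], [0.856, 0.517, 0.0], [0.0, -0.0, -1.0]]
ft_force: [0.1, 0.4, -3.1]
gripper_width: 0.0589
grip_force: 43.6
```

Run:
```python
from h import *
im,K,T=snap("w5")
g0=np.load("w4.npz")["color"]; 
from plant import manip
print(manip.read_state()["ft_torque"])
hsv=lambda i:cv2.cvtColor(i,cv2.COLOR_RGB2HSV)
for i in(g0,im):
    h=hsv(i); b=blob((h[...,1]>75)&(h[...,2]>50)&(abs(h[...,0].astype(int)-20)<12)&(np.arange(420)[:,None]<300),(280,260)); print("cap px",b.min(0),b.max(0))
    g=i.max(2).astype(int); print("plate row 190 ends",np.where(np.abs(np.diff(g[200,170:400]))>35)[0]+170,"col 280",np.where(np.abs(np.diff(g[140:300,280]))>20)[0]+140)
```

```text
9.45 [0.5281 0.0557 0.0067] [[-0.5167  0.8562 -0.0006]
 [ 0.8562  0.5167  0.    ]
 [ 0.0003 -0.0005 -1.    ]] [ 0.0943  0.3533 -3.0894]
[ 0.0166 -0.0117  0.0419]
cap px [207. 237.] [349. 299.]
plate row 190 ends [181 182 304 321 323 374 375] col 280 [180 181 182 185 186 282]
cap px [206. 240.] [352. 299.]
plate row 190 ends [180 181 307 325 377 378] col 280 [182]
```

```bash
cat > lid.py <<'E'
from h import *
from plant import manip
def edge(line,lo,hi):
    d=np.abs(np.diff(cv2.GaussianBlur(line[None],(3,1),0)[0])); i=np.argmax(d[lo:hi])+lo
    w=d[i-1:i+2]; return i+.5+(w[2]-w[0])/(2*(2*w[1]-w[0]-w[2])+1e-9)
def held(im,K,T):
    s=manip.read_state(); W=np.eye(4); W[:3,:3]=s["tcp_rot"]; W[:3,3]=s["tool_pos"]; Tt=np.linalg.inv(W)@T
    g=im.max(2).astype(float)
    E={'L':[(edge(g[k],165,200),k) for k in range(195,240,3)],'R':[(edge(g[k],362,396),k) for k in range(195,240,3)],
       'T':[(k,edge(g[:,k],170,195)) for k in range(195,370,5)]}
    for n,p in E.items():
        P=plane(np.array(p),-.0378,K,Tt,True)
        v=cv2.fitLine(P[:,:2].astype(np.float32),cv2.DIST_HUBER,0,.0005,.0005).ravel()
        print(n,np.median(P,0),"ang",(np.degrees(np.arctan2(v[1],v[0]))+45)%90-45)
E
python3 - <<'E'
from lid import *
f=np.load("w5.npz"); held(f["color"],f["mtx"],f["T"])
E
```

```text
L [ 0.0301 -0.0444 -0.0378] ang -0.21541214
R [ 0.0301  0.0451 -0.0378] ang 0.046535492
T [ 0.0453  0.0006 -0.0378] ang 0.24846649
```

Lift is good: the load is about 3.1 N and the lid is centred and square in the grip. Next I raise it, carry it over and turn it.

apply_moves:
  rows:
    - [0, 0, -0.004, 0]
    - [0, 0, -0.01, 0]
    - [0, 0, -0.015, 0]
    - [0, 0, -0.015, 0]
    - [0, 0, -0.015, 0]
    - [0, 0, -0.015, 0]
    - [0, 0, -0.012, 0]
    - [0, 0, -0.008, 0]
    - [0, 0, -0.004, 0]

```text
t: 10.4
tool_pos: [0.5285, 0.0557, 0.1058]
tcp_rot: [[-0.517, 0.856, 0.001], [0.856, 0.517, -0.0], [-0.001, 0.001, -1.0]]
ft_force: [-0.0, -0.1, -3.0]
gripper_width: 0.0592
grip_force: 43.8
```

apply_moves:
  rows:
    - [-0.0042, -0.006, 0, 0]
    - [-0.0085, -0.012, 0, 0]
    - [-0.0127, -0.018, 0, 0]
    - [-0.0141, -0.02, 0, 0]
    - [-0.0141, -0.02, 0, 0]
    - [-0.0141, -0.02, 0, 0]
    - [-0.0141, -0.02, 0, 0]
    - [-0.0141, -0.02, 0, 0]
    - [-0.0141, -0.02, 0, 0]
    - [-0.0127, -0.018, 0, 0]
    - [-0.0099, -0.014, 0, 0]
    - [-0.0056, -0.008, 0, 0]
    - [-0.0028, -0.004, 0, 0]

```text
t: 11.7
tool_pos: [0.4291, -0.1692, 0.1047]
tcp_rot: [[-0.516, 0.857, -0.001], [0.857, 0.516, 0.0], [0.001, -0.0, -1.0]]
ft_force: [-0.4, -1.0, -3.1]
gripper_width: 0.0595
grip_force: 43.9
```

apply_moves:
  rows:
    - [0, 0, 0, 0.035]
    - [0, 0, 0, 0.07]
    - [0, 0, 0, 0.08]
    - [0, 0, 0, 0.09]
    - [0, 0, 0, 0.09]
    - [0, 0, 0, 0.08]
    - [0, 0, 0, 0.07]
    - [0, 0, 0, 0.04]
    - [0, 0, 0, 0]
    - [0, 0, 0, 0]
    - [0, 0, 0, 0]

```text
t: 12.8
tool_pos: [0.4299, -0.1682, 0.1049]
tcp_rot: [[0.011, 1.0, -0.0], [1.0, -0.011, 0.0], [0.0, -0.0, -1.0]]
ft_force: [0.7, 0.4, -2.1]
gripper_width: 0.0591
grip_force: 43.9
```

Run:
```python
from lid import *
im,K,T=snap("w6"); held(im,K,T)
s=manip.read_state(); R=np.array(s["tcp_rot"])
print(R.T@(np.array([.4300,-.1684,.0612])-s["tool_pos"]),"yaw",np.degrees(np.arctan2(R[1,1],R[0,1])))
b=np.clip(im*1.0,0,255).astype(np.uint8); cv2.imwrite("pics/w6.png",b[...,::-1])
```

```text
12.8 [ 0.4299 -0.1682  0.1049] [[ 0.011   0.9999 -0.0002]
 [ 0.9999 -0.011   0.0001]
 [ 0.0001 -0.0002 -1.    ]] [ 0.6788  0.4212 -2.1044]
L [ 0.0302 -0.045  -0.0378] ang -0.37592316
R [ 0.0302  0.0446 -0.0378] ang 0.14995575
T [ 0.0458  0.     -0.0378] ang 0.55864716
[-0.0001  0.0001  0.0438] yaw -0.6389085723403127
```

apply_moves:
  rows:
    - [0, 0, 0.003, 0]
    - [0, 0, 0.006, 0]
    - [0, 0, 0.007, 0]
    - [0, 0, 0.006, 0]
    - [0, 0, 0.004, 0]
    - [0, 0, 0.003, 0]
    - [0, 0, 0.002, 0]
    - [0, 0, 0.002, 0]
    - [0, 0, 0.002, 0]
    - [0, 0, 0, 0]
    - [0, 0, 0, 0]

```text
t: 13.95
tool_pos: [0.43, -0.1684, 0.0701]
tcp_rot: [[0.012, 1.0, 0.0], [1.0, -0.012, -0.0], [-0.0, 0.0, -1.0]]
ft_force: [0.0, 0.1, -2.9]
gripper_width: 0.0592
grip_force: 43.8
```

apply_moves:
  rows:
    - [0, 0, 0.001, 0]
    - [0, 0, 0.001, 0]
    - [0, 0, 0.001, 0]
    - [0, 0, 0.001, 0]
    - [0, 0, 0, 0]

```text
t: 14.45
tool_pos: [0.4298, -0.1683, 0.0658]
tcp_rot: [[0.012, 1.0, -0.0], [1.0, -0.012, 0.0], [0.0, -0.0, -1.0]]
ft_force: [0.1, -0.9, -3.1]
gripper_width: 0.0592
grip_force: 43.8
```

apply_moves:
  rows:
    - [0, 0, 0.001, 0]
    - [0, 0, 0.001, 0]
    - [0, 0, 0.001, 0]
    - [0, 0, 0.0005, 0]
    - [0, 0, 0, 0]
    - [0, 0, 0, 0]

```text
t: 15.05
tool_pos: [0.4299, -0.1684, 0.0625]
tcp_rot: [[0.012, 1.0, -0.0], [1.0, -0.012, -0.0], [-0.0, -0.0, -1.0]]
ft_force: [-0.0, 0.4, -3.7]
gripper_width: 0.0593
grip_force: 43.8
```

apply_moves:
  rows:
    - [0, 0, 0.0004, 0]
    - [0, 0, 0.0004, 0]
    - [0, 0, 0.0004, 0]
    - [0, 0, 0, 0]
    - [0, 0, 0, 0]

```text
t: 15.55
tool_pos: [0.4299, -0.1683, 0.0613]
tcp_rot: [[0.012, 1.0, -0.0], [1.0, -0.012, 0.0], [0.0, -0.0, -1.0]]
ft_force: [0.0, -0.4, -2.9]
gripper_width: 0.0592
grip_force: 43.8
```

apply_moves:
  rows:
    - [0, 0, 0.0004, 0]
    - [0, 0, 0.0004, 0]
    - [0, 0, 0, 0]
    - [0, 0, 0, 0]

```text
t: 15.95
tool_pos: [0.43, -0.1684, 0.0611]
tcp_rot: [[0.012, 1.0, 0.0], [1.0, -0.012, -0.0], [-0.0, 0.0, -1.0]]
ft_force: [-3.2, 2.3, 6.0]
gripper_width: 0.059
grip_force: 44.9
```

apply_moves:
  rows:
    - [0, 0, 0.0003, 0]
    - [0, 0, 0.0003, 0]
    - [0, 0, 0, 0]
    - [0, 0, 0, 0]

```text
t: 16.35
tool_pos: [0.43, -0.1684, 0.0611]
tcp_rot: [[0.012, 1.0, 0.0], [1.0, -0.012, -0.0], [-0.0, 0.0, -1.0]]
ft_force: [-5.3, 2.4, 13.6]
gripper_width: 0.0593
grip_force: 45.9
```

It met the rim at 0.0611, against a predicted 0.0612, so the inner lid is seated. I relieve the push and open.

apply_moves:
  rows:
    - [0, 0, -0.0004, 0]
    - [0, 0, -0.0003, 0]
    - [0, 0, 0, 0]

```text
t: 16.65
tool_pos: [0.43, -0.1684, 0.0611]
tcp_rot: [[0.012, 1.0, 0.0], [1.0, -0.012, -0.0], [-0.0, 0.0, -1.0]]
ft_force: [-3.5, 2.3, 7.0]
gripper_width: 0.0594
grip_force: 45.1
```

apply_moves:
  rows:
    - [0, 0, 0, 0]
    - [0, 0, 0, 0]
    - [0, 0, 0, 0]
    - [0, 0, 0, 0]
    - [0, 0, 0, 0]
    - [0, 0, 0, 0]
  jaw: 1

```text
t: 17.25
tool_pos: [0.4299, -0.1684, 0.0606]
tcp_rot: [[0.012, 1.0, 0.0], [1.0, -0.012, -0.0], [-0.0, 0.0, -1.0]]
ft_force: [-0.9, -0.9, -0.3]
gripper_width: 0.0855
grip_force: 0.0
```

Run:
```python
from lid import *
im,K,T=snap("w7"); held(im,K,T)
```

```text
17.25 [ 0.4299 -0.1684  0.0606] [[ 0.012   0.9999  0.    ]
 [ 0.9999 -0.012  -0.    ]
 [-0.      0.     -1.    ]] [-0.9265 -0.9076 -0.3005]
L [ 0.0302 -0.0451 -0.0378] ang -0.46463013
R [ 0.0302  0.0448 -0.0378] ang -0.057422638
T [ 0.0457  0.0001 -0.0378] ang -0.06088257
```

apply_moves:
  rows:
    - [0, 0, -0.003, 0]
    - [0, 0, -0.006, 0]
    - [0, 0, -0.008, 0]
    - [0, 0, -0.008, 0]
    - [0, 0, -0.006, 0]
    - [0, 0, -0.003, 0]
    - [0, 0, -0.0015, 0]
    - [0, 0, 0, 0]
    - [0, 0, 0, 0]

```text
t: 18.2
tool_pos: [0.4298, -0.1683, 0.0959]
tcp_rot: [[0.012, 1.0, -0.0], [1.0, -0.012, 0.0], [0.0, -0.0, -1.0]]
ft_force: [0.3, 0.1, -0.4]
gripper_width: 0.0853
grip_force: 0.0
```

Run:
```python
from lid import *
im,K,T=snap("w8")
s=manip.read_state(); W=np.eye(4); W[:3,:3]=s["tcp_rot"]; W[:3,3]=s["tool_pos"]; Tt=np.linalg.inv(W)@T
zc=-(.125-s["tool_pos"][2])
h=cv2.cvtColor(im,cv2.COLOR_RGB2HSV)
m=((h[...,1]>75)&(h[...,2]>50)&(abs(h[...,0].astype(int)-20)<12)).astype(np.uint8)
n,l,st,c=cv2.connectedComponentsWithStats(m); 
k=l[250,280] or l[240,280]; print(st[k])
x,y,w,hh=st[k][:4]
for r in range(y+6,y+hh,8):
    u=np.where(l[r]==k)[0]; P=plane(np.array([(u[0]-.0,r),(u[-1]+.0,r)],float),zc,K,Tt,True); print(r,u[0],u[-1],P[:,:2].ravel(),P[:,1].mean())
cv2.imwrite("pics/w8c.png",cv2.resize(im[150:400,130:430],None,fx=2,fy=2)[...,::-1])
```

```text
18.2 [ 0.4298 -0.1683  0.0959] [[ 0.012   0.9999 -0.0004]
 [ 0.9999 -0.012   0.0003]
 [ 0.0003 -0.0004 -1.    ]] [ 0.2939  0.1486 -0.4185]
[  222   213   116   100 10848]
219 222 337 [ 0.0259 -0.0279  0.0259  0.0276] -0.00017070419050663546
227 223 336 [ 0.0218 -0.0277  0.0218  0.0273] -0.00017248701896651307
235 223 336 [ 0.0176 -0.0279  0.0176  0.0275] -0.00017437719851620855
243 224 336 [ 0.0134 -0.0277  0.0133  0.0278] 7.644350774773864e-05
251 224 335 [ 0.009  -0.0279  0.009   0.0276] -0.00017830703723072105
259 225 335 [ 0.0046 -0.0277  0.0045  0.0279] 7.738878868645757e-05
267 226 334 [ 0.     -0.0275 -0.      0.0276] 7.788198077597445e-05
275 226 334 [-0.0047 -0.0278 -0.0047  0.028 ] 7.871037677348487e-05
283 227 333 [-0.0094 -0.0276 -0.0095  0.0278] 7.940146246922762e-05
291 227 332 [-0.0144 -0.028  -0.0144  0.0276] -0.00018948149498979744
299 228 331 [-0.0195 -0.0278 -0.0195  0.0274] -0.00019197678104919055
307 229 331 [-0.0247 -0.0276 -0.0247  0.0278] 8.238022206035443e-05
```

View pics/w8c.png

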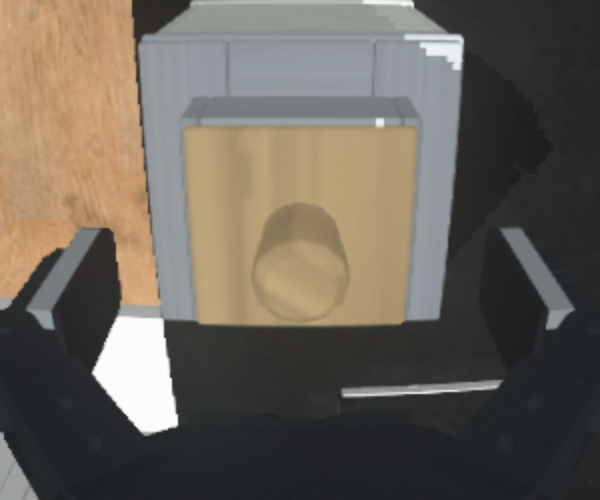

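The picture shows the plate flush on the rim, the cap nested, and the knob at crop (300,270), centred between the pads. I close on the knob.

apply_moves:
  rows:
    - [0, 0, 0, 0]
    - [0, 0, 0, 0]
    - [0, 0, 0, 0]
    - [0, 0, 0, 0]
    - [0, 0, 0, 0]
    - [0, 0, 0, 0]
    - [0, 0, 0, 0]
    - [0, 0, 0, 0]
  jaw: 0
  newtons: 30

```text
t: 19.05
tool_pos: [0.4299, -0.1684, 0.0962]
tcp_rot: [[0.012, 1.0, 0.0], [1.0, -0.012, -0.0], [-0.0, 0.0, -1.0]]
ft_force: [-0.9, 1.2, 3.2]
gripper_width: 0.0204
grip_force: 29.4
```

apply_moves:
  rows:
    - [0, 0, -0.001, 0]
    - [0, 0, -0.002, 0]
    - [0, 0, -0.003, 0]
    - [0, 0, -0.003, 0]
    - [0, 0, -0.003, 0]
    - [0, 0, -0.003, 0]
    - [0, 0, -0.003, 0]
    - [0, 0, -0.002, 0]
    - [0, 0, 0, 0]
    - [0, 0, 0, 0]

```text
t: 20.05
tool_pos: [0.4299, -0.1684, 0.1161]
tcp_rot: [[0.012, 1.0, -0.0], [1.0, -0.012, 0.0], [0.0, -0.0, -1.0]]
ft_force: [1.1, -1.0, -0.7]
gripper_width: 0.0204
grip_force: 29.3
```

Run:
```python
from lid import *
f8=np.load("w8.npz"); im,K,T=snap("w9")
s=manip.read_state(); W=np.eye(4); W[:3,:3]=s["tcp_rot"]; W[:3,3]=s["tool_pos"]; Tt=np.linalg.inv(W)@T
h=cv2.cvtColor(im,cv2.COLOR_RGB2HSV)
m=((h[...,1]>75)&(h[...,2]>50)&(abs(h[...,0].astype(int)-20)<12)).astype(np.uint8)
n,l,st,c=cv2.connectedComponentsWithStats(m); k=l[235,280]; print(st[k]); x,y,w,hh=st[k][:4]
for r in range(y+6,y+80,12):
    u=np.where(l[r]==k)[0]; print(r,u[0],u[-1],plane(np.array([(u[0],r),(u[-1],r)],float),-.0291,K,Tt,True)[:,:2].ravel())
# seated plate (world z .099) before/after along far edge and sides
for g,TT in((f8["color"],f8["T"]),(im,T)):
    g=g.max(2).astype(float)
    for lo,hi,u in((150,180,245),(150,200,300)):
        d=np.abs(np.diff(g[lo:hi+30,u])); r=np.where(d>12)[0]+lo+.5; print(u,[(q,plane((u,q),.099,K,TT,True)[0,:2].round(4).tolist()) for q in r[:4]])
```

```text
20.05 [ 0.4299 -0.1684  0.1161] [[ 0.012   0.9999 -0.    ]
 [ 0.9999 -0.012   0.    ]
 [ 0.     -0.     -1.    ]] [ 1.1483 -0.964  -0.6502]
[ 222  213  116  100 7630]
219 222 337 [ 0.0258 -0.0279  0.0258  0.0276]
231 223 336 [ 0.0197 -0.0277  0.0196  0.0275]
243 224 335 [ 0.0133 -0.0276  0.0133  0.0274]
255 224 335 [ 0.0067 -0.0281  0.0067  0.0278]
267 226 334 [-0.0001 -0.0275 -0.0001  0.0277]
279 257 302 [-0.0068 -0.0117 -0.0068  0.0115]
291 257 302 [-0.0141 -0.012  -0.0141  0.0117]
245 [(np.float64(150.5), [0.4118, -0.1123]), (np.float64(151.5), [0.4118, -0.1128]), (np.float64(197.5), [0.4109, -0.1383]), (np.float64(208.5), [0.4106, -0.1447])]
300 [(np.float64(151.5), [0.4412, -0.1133]), (np.float64(197.5), [0.4413, -0.1387]), (np.float64(208.5), [0.4413, -0.1451]), (np.float64(211.5), [0.4413, -0.1468])]
245 [(np.float64(163.5), [0.4095, -0.1225]), (np.float64(188.5), [0.4089, -0.138]), (np.float64(189.5), [0.4089, -0.1387]), (np.float64(197.5), [0.4087, -0.1437])]
300 [(np.float64(188.5), [0.4426, -0.1385]), (np.float64(197.5), [0.4426, -0.1442]), (np.float64(206.5), [0.4427, -0.15]), (np.float64(211.5), [0.4427, -0.1532])]
```

The cap rises with the gripper, level, while the inner lid stays where it was (collar edge at y = -0.138 before and after). I lift the remaining 60 mm.

apply_moves:
  rows:
    - [0, 0, -0.002, 0]
    - [0, 0, -0.005, 0]
    - [0, 0, -0.007, 0]
    - [0, 0, -0.008, 0]
    - [0, 0, -0.009, 0]
    - [0, 0, -0.009, 0]
    - [0, 0, -0.008, 0]
    - [0, 0, -0.006, 0]
    - [0, 0, -0.004, 0]
    - [0, 0, -0.002, 0]
    - [0, 0, 0, 0]
    - [0, 0, 0, 0]
    - [0, 0, 0, 0]
    - [0, 0, 0, 0]
    - [0, 0, 0, 0]

```text
t: 21.6
tool_pos: [0.4299, -0.1683, 0.176]
tcp_rot: [[0.012, 1.0, -0.0], [1.0, -0.012, 0.0], [0.0, -0.0, -1.0]]
ft_force: [0.3, 0.2, -0.9]
gripper_width: 0.0205
grip_force: 29.4
```

Run:
```python
from lid import *
im,K,T=snap("w10"); s=manip.read_state(); print(s["qd"],s["grip_force"])
h=cv2.cvtColor(im,cv2.COLOR_RGB2HSV)
m=((h[...,1]>75)&(h[...,2]>50)&(abs(h[...,0].astype(int)-20)<12)).astype(np.uint8)
n,l,st,c=cv2.connectedComponentsWithStats(m); k=l[235,280]; print(st[k])
for r in(219,243,267): u=np.where(l[r]==k)[0]; print(r,u[0],u[-1])
g=im.max(2).astype(float)
for u in(245,300):
    d=np.abs(np.diff(g[130:212,u])); print(u,[(q,plane((u,q),.099,K,T,True)[0,:2].round(4).tolist()) for q in np.where(d>12)[0]+130.5])
```

```text
21.6 [ 0.4299 -0.1683  0.176 ] [[ 0.012   0.9999 -0.0002]
 [ 0.9999 -0.012   0.0001]
 [ 0.0001 -0.0002 -1.    ]] [ 0.2645  0.1877 -0.8935]
[ 0.     -0.0002 -0.0022 -0.0012  0.0004  0.0002] 29.350381242111325
[ 221  213  118  100 7758]
219 221 338
243 223 337
267 225 334
245 [(np.float64(140.5), [0.4035, -0.1135]), (np.float64(141.5), [0.4034, -0.1143]), (np.float64(142.5), [0.4034, -0.1151]), (np.float64(150.5), [0.4032, -0.1214]), (np.float64(171.5), [0.4027, -0.1381])]
300 [(np.float64(140.5), [0.4462, -0.1141]), (np.float64(141.5), [0.4462, -0.1149]), (np.float64(171.5), [0.4462, -0.1388]), (np.float64(176.5), [0.4462, -0.1428]), (np.float64(177.5), [0.4462, -0.1436]), (np.float64(182.5), [0.4462, -0.1477])]
```

The outer lid is held still and level 80 mm up, and the inner lid is still seated, so I hand in the job.

```bash
python3 -c "
from plant import manip
print(manip.close_job())"
```

```text
the job is handed in; nothing more can be done
None
```

The inner lid is seated in the tin, the outer lid is held still and level 8 cm above where it lay, nothing else was touched, and the job was handed in after about 22 s of the 48 s allowed.

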